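Load the hardware case on the test bench

TASK

Slide the grey hardware case away from the robot by nudging its two rear corners, keeping it down on the bench and off its brass socket, until its far edge stands square on the yellow line. Then hold the orange chute with its spout over the case's narrow opening and tip it so that all five nuts slide in, lay the empty chute flat back on its blue mat, along the mat, and push the red knob until the shutter has fully closed the opening. Leave the other things on the bench undisturbed.

Things in the scene. Friction and masses are not known exactly. Their poses are not given: they have to be found in the camera images.
- case: grey hardware case with aluminium top, 120 (x) x 170 (y) x 90 mm high, about 0.9 kg, hollow, stands loose on the copper bench and slides with friction (a push at one rear corner turns it). Origin: centre of its underside; x points away from the robot (its front, far face is at x = +60, its rear face, towards the robot, at x = -60), y to its left, z up. Both rear corners are bare flat face over the full height.
- front_left (a point): far left bottom corner of the case (x +60, y +85, z 0 in the case's frame)
- front_right (a point): far right bottom corner of the case (x +60, y -85, z 0 in the case's frame)
- mouth (a point): centre of the square opening, 48 x 48 mm, in the top face of the case (x 0, y +45, z 90 in the case's frame); below it the case is empty down to a floor at 8 mm
- socket: delicate coaxial socket (steel flange, brass barrel, 22 mm across) in the middle of the case's rear face, 50 mm above the bench, standing out 18 mm; origin at its root on the face. Must not be pressed.
- shutter (a joint): dark steel plate, 62 x 60 x 4 mm, lying on the case's top, that slides along the case's y: 0 m = opening fully closed (plate centred over it), 0.066 m = pushed fully to the right (-y of the case), opening free from 0.054 up. Stays where it is left, takes about 0.6 N to slide, stops at both ends.
- knob_top (a point): centre of the top of the red knob upright on the middle of the shutter: 16 mm diameter, 28 mm tall, its top 122 mm above the bench, its foot 94 mm; follows the shutter
- line: yellow line painted flat on the bench, 36 mm wide (x) and 300 mm long (y). Origin at its centre; its x axis points away from the robot, across the line
- chute: orange straight open-topped channel, 200 (x) x 38 (y) x 28 mm high, floor and walls 3 mm (inside 32 mm wide), 0.14 kg; open at the spout end x = +100, closed at x = -100. Origin: centre of its underside. A black upright grip tab bridges its middle (x = 0): 12 mm thick along x, 38 mm wide along y, from 28 to 74 mm above the underside, with 25 mm of free height below it for the nuts. It starts flat on the mat with the nuts in it, spout about towards the robot's right (-y).
- spout (a point): middle of the chute's spout edge, on the upper side of the floor (x +100, y 0, z 3 in the chute's frame)
- mat: blue mat fixed to the bench, 120 (x) x 270 (y) x 3 mm, the chute's place: the chute lies along its y, about centred. Origin: centre of its underside
- nut0: steel hexagon nut, 19 mm across the flats, 22 mm across the corners, 10 mm thick, 17 g, lying flat in the chute at the start; slides out when the chute is tipped about 50 degrees. Origin: centre of its underside
- nut1: steel hexagon nut, 19 mm across the flats, 22 mm across the corners, 10 mm thick, 17 g, lying flat in the chute at the start; slides out when the chute is tipped about 50 degrees. Origin: centre of its underside
- nut2: steel hexagon nut, 19 mm across the flats, 22 mm across the corners, 10 mm thick, 17 g, lying flat in the chute at the start; slides out when the chute is tipped about 50 degrees. Origin: centre of its underside
- nut3: steel hexagon nut, 19 mm across the flats, 22 mm across the corners, 10 mm thick, 17 g, lying flat in the chute at the start; slides out when the chute is tipped about 50 degrees. Origin: centre of its underside
- nut4: steel hexagon nut, 19 mm across the flats, 22 mm across the corners, 10 mm thick, 17 g, lying flat in the chute at the start; slides out when the chute is tipped about 50 degrees. Origin: centre of its underside
- spanner: steel spanner, about 170 mm long, lying roughly along world x on the bench, not to be disturbed; origin at its middle
- driver: screwdriver, about 200 mm long, lying beyond the line and roughly along it, not to be disturbed; origin at its middle
- can: white spray can, 56 mm diameter, 150 mm tall, not to be disturbed; origin at its foot
- horn: blue round adapter, 72 mm diameter, 65 mm tall, not to be disturbed; origin at its foot
- taperoll: black roll of tape, 84 mm diameter, 20 mm high, lying flat, not to be disturbed; origin at its foot
- jar: clear jar with red cap, 60 mm diameter, 70 mm tall, not to be disturbed; origin at its foot

How it is judged:
By the outcome, as a careful person would: the job done as asked, in the order asked, and still so for the second after the job is handed in, with the robot touching nothing.
It also fails if it takes over 72 s, if anything falls off the work surface, if the arm or the gripper's body presses on something with over 40 N, if the wrist force passes 120 N, or if a joint passes its speed limit or range.

ROBOT

A 7-joint arm with a two-finger parallel gripper is mounted at the origin on the work surface. World frame = base frame: x ahead of the robot, y to its left, z up, the work surface at z = 0. Lengths are in m, angles in rad, forces in N, time in s.
With the tool pointing down it reaches from about 0.425 to 0.875 m from the base axis. Payload 4.7 kg.
Tool frame: the origin (TCP) lies on the centre line of the jaws, within the pads' length; the fingertips stand 8 mm ahead of it and the grasp point (between the pads) lies 11 mm behind it (env.tip_extent is the distance from the TCP to the fingertips, in m); z points along the fingers, y is the direction in which the jaws open and shut (so a half turn about z gives the same grasp; the last joint's range is limited). The gripper opens to 87 mm and grips with 3 to 60 N. Pads are 19 mm wide; open, the fingers measure 117 mm over their backs; the gripper's body (75 mm by 190 mm) begins 51 mm behind the grasp point.
Start: joints at [1.22, 0.321, -0.07, 1.45, 0.023, 1.371, -0.057], TCP at [0.232, -0.607, 0.231] pointing down, gripper open.
Joint ranges: [-2.86, 2.86], [-0.3, 2.09], [-1.38, 1.24], [0.06, 2.45], [-1.56, 4.7], [0.09, 2.05], [-2.69, 2.69]. Speed limits (rad/s): [2.57, 2.57, 3.14, 3.14, 3.14, 3.14, 3.14].

INTERFACE

Orientations are given as a unit quaternion [x, y, z, w].
In Python, from cell import env gives the robot as it stands.
- The arm moves only by the tool step_arm, never from a script. Its argument "targets" is one flat list of numbers, 7 for each row, row after row: the shift along the tool's x, y, z in m, then the turn, a rotation vector about the tool's x, y, z in degrees, then the finger opening in m, from 0 to 0.087. In form: [x, y, z, rx, ry, rz, gripper, x, y, z, rx, ry, rz, gripper, ...]. A call has 1 to 12 rows; each row shifts and turns the pose as measured when the row begins, along the tool's axes as they then stand; what a row does not reach is not made up. A row lasts 1/10 s, in which the tool goes at most 50 mm and 8.59 degrees, less where a joint would pass 70% of its speed; a pose out of reach is approached as far as the arm can. A call is refused whole if a number of a shift passes 0.05 or a number of a turn 8.59, either way. A call with a gripper value outside its range is refused whole. The fingers move at their own pace and stop on an object; "newtons" is the grip in N (left out, the last holds). Time passes only in rows, so rows that do not move let the fingers close. It gives the time, the measured TCP pose, the force and the opening at its end, in the units of the state.
- env.state(): the state, without advancing time (a new reading comes with each control period).
- env.grab_frame(name): name is "side" or "top"; returns the picture (384x512x3 uint8, blue, green, red); there is no depth.
- env.camera_params(name): a dict with "vfov" (degrees; the focal length in pixels is half the picture's height over the tangent of half this angle, whatever the lens; pixels are square), "cx", "cy" (the principal point, pixels), "origin" and "attitude" of the camera in the world. Camera axes: x right, y down, z forward; pixel columns grow to the right and rows downward; lengths in m; the calibration is good to about 2 mm. A picture is of the moment at which its call begins. camera_params takes no time and is no camera call.
- env.sign_off(): hands the job in, once; it reports no verdict.
The state is a dict: "clock": time; "joints": joint angles; "qd": joint speeds; "tau": joint torques, N m; "ee_pos": TCP position; "orientation": TCP orientation; "wrist_force": force on the tool from outside, world axes, zero at the start; "torque": the same for the moment, N m; "gripper_width": finger opening in m.
Only numpy, scipy, OpenCV 4.12 (cv2) and the standard library are available. Lean on these libraries where they do the work, as an engineer would, in place of code of your own. Each camera call takes 0.05 s, during which the arm holds its last target. There are 200 camera calls.

## Working session

There is one attempt and no reset: what is moved stays moved. The work goes in short steps, Python scripts to look and compute and a tool call to move; the robot and the scene stay as the last step left them, time stands still between calls to the robot, and variables do not carry over. Pictures are saved under pics/ and viewed, about 8 in all and at most 12, crops included, and the job is handed in when it is done.

Besides the shell and the picture viewer there is one more tool, called as name(argument=value, ...) on one line, values as JSON. step_arm: Moves the arm, as the interface text tells. Its arguments: {"type":"object","properties":{"targets":{"type":"array"},"newtons":{"type":"number"}},"required":["targets"]}

```bash
mkdir -p pics; ls
python3 - <<'E'
from cell import env
import cv2
s=env.state();print({k:s[k] for k in('clock','joints','ee_pos','orientation','wrist_force','gripper_width')},env.tip_extent)
for n in('top','side'):
    print(env.camera_params(n)); cv2.imwrite(f'pics/{n}0.png',env.grab_frame(n))
a=cv2.imread('pics/top0.png');b=cv2.imread('pics/side0.png')
cv2.imwrite('pics/top0b.png',cv2.resize(a,(800,600)));cv2.imwrite('pics/side0b.png',cv2.resize(b,(800,600)))
E
```

```text
pics
{'clock': 0.0, 'joints': array([ 1.22013453,  0.32185856, -0.07004558,  1.45170881,  0.02258921,
        1.3707889 , -0.05689178]), 'ee_pos': array([ 0.23160968, -0.60674443,  0.22942113]), 'orientation': array([ 9.83414151e-01,  1.81371527e-01, -2.28809574e-04, -9.61851759e-04]), 'wrist_force': array([-0.52593397,  0.49043766,  0.18405201]), 'gripper_width': 0.08706138236895589} 0.008
{'vfov': 54.56882154714827, 'cx': 262.09050830061454, 'cy': 188.9129061499285, 'origin': array([0.46549878, 0.06660305, 1.35360797]), 'attitude': array([ 0.71431072, -0.69831975,  0.02343968, -0.03950057])}
{'vfov': 55.557516348860275, 'cx': 259.3134799934459, 'cy': 201.64526504482816, 'origin': array([0.2721431 , 0.76507613, 0.98456877]), 'attitude': array([-0.20697406,  0.91436618, -0.34134515,  0.06767365])}
```

View pics/top0b.png

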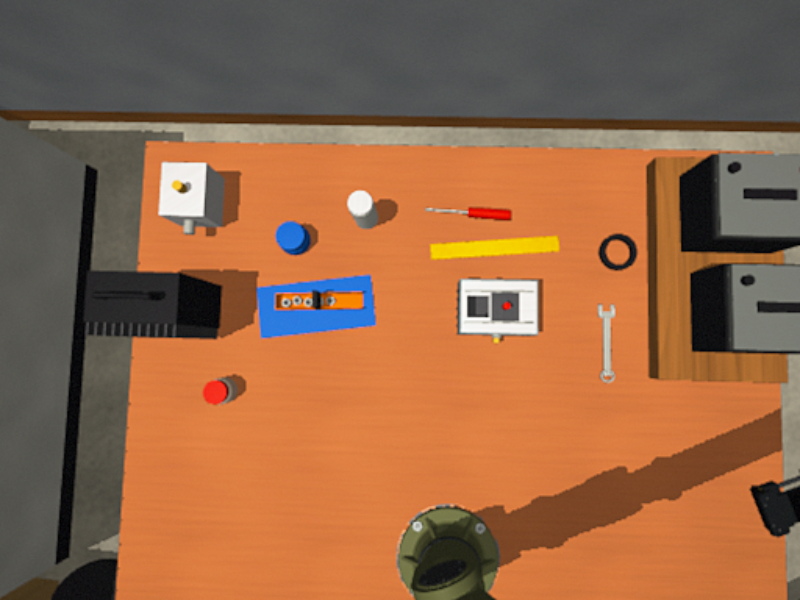

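View pics/side0b.png

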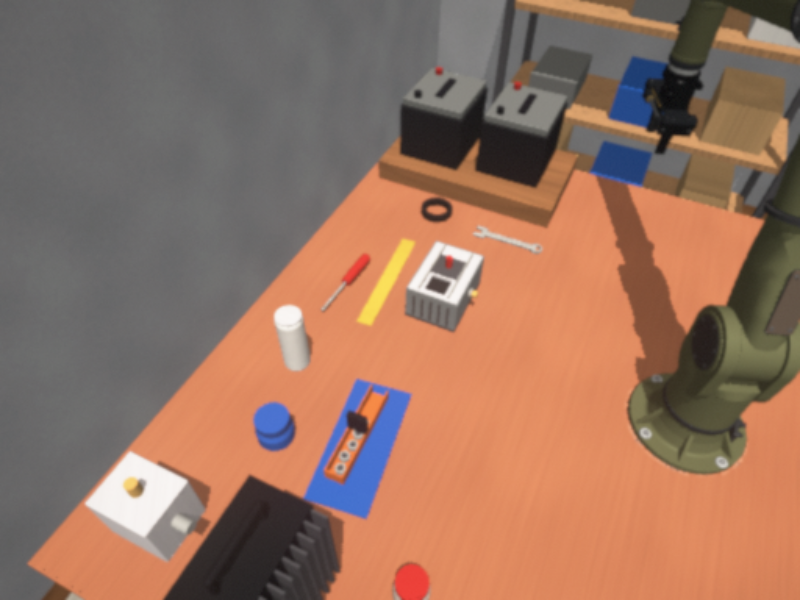

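The top view (800x600 scale) shows the case at about (500,307), the yellow line at (495,247), the chute on its mat at (320,300), the driver at (470,212), the can at (362,208) and the spanner at (607,343). Next I measure these.

```bash
cat > h.py <<'E'
import numpy as np, cv2
from cell import env
from scipy.spatial.transform import Rotation as R
def cam(n):
    p=env.camera_params(n); f=192/np.tan(np.radians(p['vfov'])/2)
    return f,p['cx'],p['cy'],np.array(p['origin']),R.from_quat(p['attitude']).as_matrix()
def ray(n,uv):
    f,cx,cy,o,M=cam(n); uv=np.atleast_2d(uv).astype(float)
    d=np.c_[(uv[:,0]-cx)/f,(uv[:,1]-cy)/f,np.ones(len(uv))]@M.T
    return o,d
def plane(n,uv,z):
    o,d=ray(n,uv); return o+d*((z-o[2])/d[:,2])[:,None]
def proj(n,P):
    f,cx,cy,o,M=cam(n); q=(np.atleast_2d(P)-o)@M
    return np.c_[q[:,0]/q[:,2]*f+cx,q[:,1]/q[:,2]*f+cy]
def tri(uvt,uvs):
    o1,d1=ray('top',uvt);o2,d2=ray('side',uvs);out=[]
    for a,b in zip(d1,d2):
        t=np.linalg.lstsq(np.c_[a,-b],o2-o1,rcond=None)[0]
        out.append(np.r_[(o1+a*t[0]+o2+b*t[1])/2,np.linalg.norm(o1+a*t[0]-o2-b*t[1])])
    return np.array(out)
def blobs(img,lo,hi,roi=None,amin=30):
    m=cv2.inRange(cv2.cvtColor(img,cv2.COLOR_BGR2HSV),np.array(lo),np.array(hi))
    if roi is not None:
        k=np.zeros_like(m);x0,y0,x1,y1=roi;k[y0:y1,x0:x1]=255;m&=k
    c=cv2.findContours(m,cv2.RETR_EXTERNAL,cv2.CHAIN_APPROX_NONE)[0]
    return sorted([k for k in c if cv2.contourArea(k)>amin],key=cv2.contourArea,reverse=True),m
def rect(c,n,z):
    """contour cast on plane z -> centre, long-axis angle (deg), long, short"""
    P=plane(n,c.reshape(-1,2),z)[:,:2]; r=cv2.minAreaRect((P*1000).astype(np.float32))
    b=cv2.boxPoints(r)/1000; e=[b[1]-b[0],b[2]-b[1]]; l=max(e,key=np.linalg.norm)
    return np.array(r[0])/1000, np.degrees(np.arctan2(l[1],l[0]))%180, max(r[1]),min(r[1])
def ms(c,n,z):
    m=cv2.moments(c); return plane(n,[m['m10']/m['m00'],m['m01']/m['m00']],z)[0]
E
python3 - <<'E'
from h import *
np.set_printoptions(precision=4,suppress=True)
print('base px',proj('top',[0,0,0])*1.5625,proj('side',[0,0,0])*1.5625)
for n in('top','side'):
    im=cv2.imread(f'pics/{n}0.png')
    for k,lo,hi,z in(('line',(22,120,120),(35,255,255),0),('mat',(105,120,80),(125,255,255),.003),('horn',(105,120,60),(125,255,255),.06),('red',(0,200,100),(4,255,255),.122),('orange',(8,215,150),(16,255,255),.028)):
        b,m=blobs(im,lo,hi,amin=15)
        for c in b[:4]: print(n,k,cv2.contourArea(c),cv2.boundingRect(c),rect(c,n,z),ms(c,n,z)[:2])
im=cv2.imread('pics/top0.png')
b,m=blobs(im,(0,0,150),(180,60,255),(270,160,370,240)); 
for c in b: print('case',cv2.contourArea(c),cv2.boundingRect(c),rect(c,'top',.09))
crop=[cv2.resize(im[165:230,280:360],None,fx=5,fy=5,interpolation=cv2.INTER_CUBIC),cv2.resize(im[165:230,160:250],None,fx=5,fy=5,interpolation=cv2.INTER_CUBIC)]
im2=cv2.imread('pics/side0.png')
c2=np.hstack([cv2.resize(im2[145:215,225:325],None,fx=4,fy=4,interpolation=cv2.INTER_CUBIC),cv2.resize(im2[235:305,175:275],None,fx=4,fy=4,interpolation=cv2.INTER_CUBIC)])
cc=np.hstack(crop)[:, :800]; c2=np.pad(c2,((0,0),(0,max(0,cc.shape[1]-c2.shape[1])),(0,0)))[:, :cc.shape[1]]
cv2.imwrite('pics/crop1.png',np.vstack([cc,c2])[:600]); print(cc.shape,c2.shape)
E
```

```text
base px [[447.3682 556.1954]] [[684.3526 421.5882]]
top line 713.0 (275, 151, 83, 15) (array([ 0.7042, -0.0966]), np.float32(94.89141), 300.2200927734375, 36.66151428222656) [ 0.704 -0.097]
top line 16.0 (110, 116, 6, 5) (array([0.8407, 0.6659]), np.float32(91.005264), 19.079866409301758, 15.316478729248047) [0.8407 0.6668]
top mat 2227.0 (164, 176, 76, 40) (array([0.5561, 0.3187]), np.float32(97.63572), 268.9908752441406, 117.0285873413086) [0.5561 0.3182]
top mat 306.0 (177, 142, 21, 21) (array([0.7184, 0.3812]), np.float32(46.40434), 79.96602630615234, 67.74085998535156) [0.7173 0.38  ]
top horn 2227.0 (164, 176, 76, 40) (array([0.5523, 0.308 ]), np.float32(97.63571), 257.6386413574219, 112.08959197998047) [0.5523 0.3076]
top horn 313.0 (177, 142, 21, 21) (array([0.7061, 0.3661]), np.float32(2.24967), 72.16807556152344, 71.14208984375) [0.7062 0.3661]
top red 154.5 (130, 244, 15, 15) (array([0.3608, 0.5036]), np.float32(92.98488), 46.50593948364258, 45.867820739746094) [0.362  0.5026]
top red 130.5 (299, 133, 28, 8) (array([ 0.7557, -0.0693]), np.float32(87.15841), 90.512962341308
[... 1016 characters left out ...]
 horn 1839.5 (195, 244, 67, 87) (array([0.5398, 0.346 ]), np.float32(97.79637), 249.7424774169922, 108.33721160888672) [0.5256 0.3727]
side horn 814.5 (390, 37, 37, 44) (array([ 0.3225, -1.197 ]), np.float32(91.25643), 450.5714416503906, 124.350830078125) [ 0.3271 -1.1714]
side horn 648.5 (378, 91, 39, 28) (array([ 0.2905, -0.7427]), np.float32(90.18269), 172.0041046142578, 136.5950469970703) [ 0.2897 -0.7403]
side horn 493.5 (163, 258, 24, 29) (array([0.7001, 0.3838]), np.float32(135.31355), 94.82931518554688, 60.44626998901367) [0.7    0.3851]
case 1637.0 (294, 178, 51, 38) (array([ 0.5556, -0.097 ]), np.float32(89.72296), 169.63621520996094, 124.28031158447266)
(325, 800, 3) (280, 800, 3)
```

View pics/crop1.png

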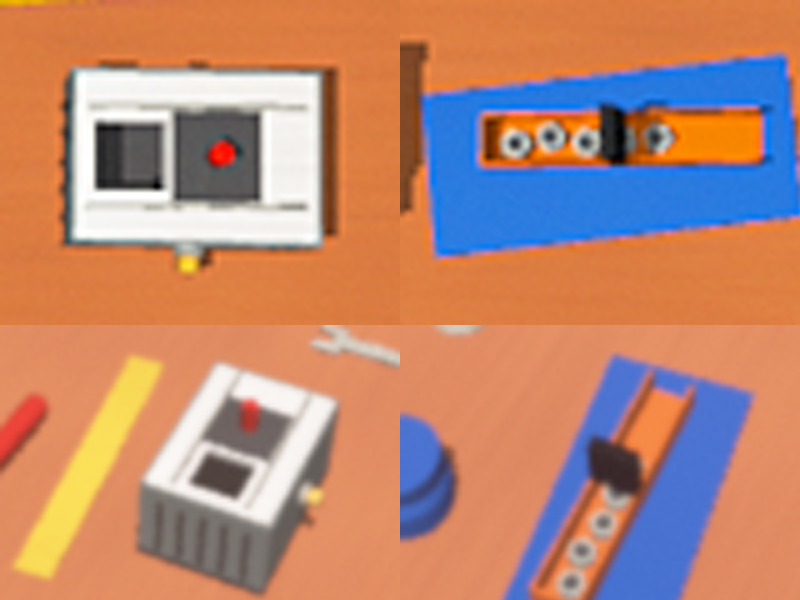

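The crops show the mouth open (shutter to the right), all nuts in the chute, and the tab about mid-chute. The calibration is consistent: the line measures 300x36 mm and its yaw is +4.9°.

Plan for the case: open gripper at yaw 4.9°, fingers either side of the socket. I'll offset it so one finger bears on the right rear corner, then the left.

```bash
cat >> h.py <<'E'
def down(yaw,tilt=0):
    y=np.radians(yaw); c,s=np.cos(y),np.sin(y)
    M=np.array([[c,s,0],[s,-c,0],[0,0,-1.]])
    return (R.from_matrix(M)*R.from_rotvec([np.radians(tilt),0,0]))   # tilt about tool x
def delta(P,Rt):
    s=env.state(); A=R.from_quat(s['orientation'])
    print('turn(tool,deg)',np.round(np.degrees((A.inv()*Rt).as_rotvec()),2),'shift(mm) in cur frame',np.round(A.inv().apply(np.array(P)-s['ee_pos'])*1000,1),
     'in target frame',np.round(Rt.inv().apply(np.array(P)-s['ee_pos'])*1000,1),'pos',np.round(s['ee_pos'],4),'clk',s['clock'])
E
python3 - <<'E'
from h import *
delta([.452,-.115,.20],down(4.9))
t=cv2.imread('pics/top0.png'); s=cv2.imread('pics/side0.png')
for n,im,roi in(('top',t,(165,180,240,205)),('side',s,(200,240,260,310))):
    b,m=blobs(im,(0,0,0),(180,255,75),roi,8)
    for c in b[:3]: print(n,'tab',cv2.contourArea(c),cv2.boundingRect(c),rect(c,n,.077))
for n,im,roi in(('top',t,(270,165,370,230)),('side',s,(225,145,325,215))):
    b,m=blobs(im,(0,120,80),(6,255,255),roi,3)
    for c in b[:2]: print(n,'knob',cv2.contourArea(c),cv2.boundingRect(c),ms(c,n,.122))
    b,m=blobs(im,(0,0,20),(180,110,110),roi,20)
    for c in b[:4]: print(n,'dark',cv2.contourArea(c),cv2.boundingRect(c),rect(c,n,.094))
E
```

```text
turn(tool,deg) [-0.1   0.02 16.01] shift(mm) in cur frame [ 381.3 -380.8   30.2] in target frame [ 261.5 -471.2   29.6] pos [ 0.2317 -0.6068  0.2296] clk 0.1
top tab 37.5 (200, 187, 5, 11) (array([0.56397961, 0.30426755]), np.float32(2.1530044), 34.871307373046875, 13.881487846374512)
side tab 84.0 (223, 264, 11, 13) (array([0.56201465, 0.32094601]), np.float32(176.50847), 43.31498336791992, 25.996854782104492)
top knob 16.0 (321, 193, 6, 5) [ 0.55882326 -0.10875517  0.122     ]
top dark 263.0 (315, 187, 17, 18) (array([ 0.55972632, -0.10991071]), np.float32(0.62839454), 58.071563720703125, 54.0070915222168)
top dark 143.5 (299, 190, 14, 13) (array([ 0.5567868 , -0.05068725]), np.float32(91.28531), 43.82598876953125, 40.71430969238281)
side knob 90.0 (225, 162, 12, 19) [ 7.23836289e-01 -1.52334462e-05  1.22000000e-01]
side knob 24.5 (285, 164, 5, 8) [ 0.55479497 -0.09432226  0.122     ]
side dark 64.0 (274, 178, 13, 10) (array([ 0.55757062, -0.04447778]), np.float32(1.0340712), 37.55047607421875, 31.89628028869629)
side dark 40.5 (292, 189, 9, 18) (array([ 0.48644324, -0.00362157]), np.float32(91.71459), 77.8955078125, 13.599839210510254)
```

step_arm(targets=[0,0,0,0,0,8,0.087,0,0,0,0,0,8,0.087,0.026,-0.042,0,0,0,0,0.087,0.026,-0.042,0,0,0,0,0.087,0.026,-0.042,0,0,0,0,0.087,0.026,-0.042,0,0,0,0,0.087,0.026,-0.042,0,0,0,0,0.087,0.026,-0.042,0,0,0,0,0.087,0.026,-0.042,0,0,0,0,0.087,0.026,-0.042,0,0,0,0,0.087,0.026,-0.042,0,0,0,0,0.087,0.02,-0.04,0,0,0,0,0.087])

```text
clock: 1.3
ee_pos: [0.4528, -0.1676, 0.2226]
orientation: [1.0, 0.029, -0.004, -0.003]
wrist_force: [0.3, -0.9, 0.3]
gripper_width: 0.0871
```

```bash
python3 -c "
from h import *
delta([.452,-.115,.043],down(4.9))"
```

```text
turn(tool,deg) [-0.37  0.5  -1.61] shift(mm) in cur frame [  3.8 -51.4 179.9] in target frame [  3.7 -52.5 179.6] pos [ 0.4528 -0.1676  0.2226] clk 1.3
```

step_arm(targets=[0.001,-0.032,0,-0.4,0.5,-1.6,0.087,0.001,-0.02,0.02,0,0,0,0.087,0,0,0.04,0,0,0,0.087,0,0,0.04,0,0,0,0.087,0,0,0.04,0,0,0,0.087,0,0,0.03,0,0,0,0.087,0,0,0,0,0,0,0.087])

```text
clock: 2.0
ee_pos: [0.4545, -0.1029, 0.0484]
orientation: [0.999, 0.052, 0.002, 0.0]
wrist_force: [-0.6, -1.1, 0.2]
gripper_width: 0.0871
```

```bash
python3 -c "
from h import *
delta([.4525,-.115,.043],down(4.9))"
```

```text
turn(tool,deg) [ 0.06 -0.28  1.1 ] shift(mm) in cur frame [-3.3 11.8  5.4] in target frame [-3.  11.9  5.4] pos [ 0.4545 -0.1029  0.0484] clk 2.0
```

step_arm(targets=[0,0.011,0.005,0,-0.3,1.1,0.087,0,0,0,0,0,0,0.087,0.01,0,0,0,0,0,0.087,0.01,0,0,0,0,0,0.087,0.006,0,0,0,0,0,0.087,0.006,0,0,0,0,0,0.087,0.006,0,0,0,0,0,0.087,0.006,0,0,0,0,0,0.087,0.006,0,0,0,0,0,0.087,0.006,0,0,0,0,0,0.087,0.004,0,0,0,0,0,0.087,0,0,0,0,0,0,0.087])

```text
clock: 3.2
ee_pos: [0.5107, -0.1143, 0.0477]
orientation: [0.999, 0.04, -0.013, 0.003]
wrist_force: [-0.7, 0.4, -0.0]
gripper_width: 0.0868
```

```bash
cat >> h.py <<'E'
def look(tag):
    r={n:env.grab_frame(n) for n in('top','side')}
    for n,i in r.items(): cv2.imwrite(f'pics/{n}_{tag}.png',i)
    return r
E
python3 -c "
from h import *
delta([.584,-.115,.043],down(4.9))
im=look('p1')['top']
b,m=blobs(im,(0,0,150),(180,60,255),(270,120,370,240))
for c in b[:3]: print('case',cv2.contourArea(c),cv2.boundingRect(c),rect(c,'top',.09))
b,m=blobs(im,(0,0,20),(180,110,110),(285,150,360,240),20)
for c in b[:4]: print('dark',cv2.contourArea(c),cv2.boundingRect(c),rect(c,'top',.09))
cv2.imwrite('pics/p1b.png',cv2.resize(im[120:260,240:400],None,fx=5,fy=4))"
```

```text
turn(tool,deg) [ 0.32  1.47 -0.28] shift(mm) in cur frame [73.1  6.6  2.9] in target frame [73.   7.   4.7] pos [ 0.5107 -0.1143  0.0477] clk 3.2
case 560.5 (292, 171, 50, 38) (array([ 0.58048767, -0.09196349]), np.float32(94.58655), 167.50376892089844, 117.40886688232422)
dark 2479.5 (297, 180, 63, 60) (array([ 0.51369257, -0.12730055]), np.float32(90.02963), 209.1327667236328, 199.36195373535156)
dark 141.5 (298, 184, 14, 14) (array([ 0.57568817, -0.04709953]), np.float32(6.3681836), 45.65404510498047, 42.57002639770508)
```

View pics/p1b.png

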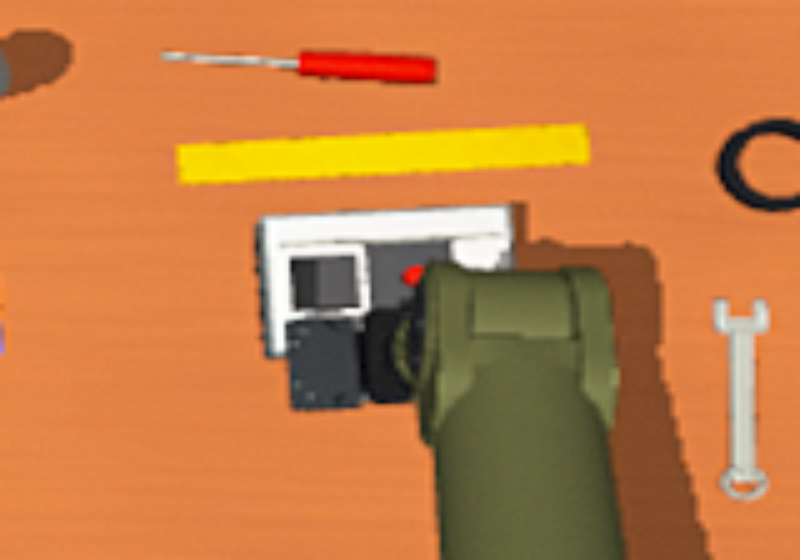

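Yaw has come to about 4.6° and the case has advanced about 25 mm. In the crop the line is at row 155 and the case's far edge at row 212; the neighbouring things are untouched. Next I push with the left corner.

step_arm(targets=[-0.01,0,0,0,0.7,0,0.087,0,-0.019,0.002,0.3,0.7,0,0.087,0,-0.018,0,0,0,0,0.087,0,0,0,0,0,0,0.087,0.01,0,0,0,0,0,0.087,0.006,0,0,0,0,0,0.087,0.006,0,0,0,0,0,0.087,0.006,0,0,0,0,0,0.087,0.006,0,0,0,0,0,0.087,0.006,0,0,0,0,0,0.087,0.006,0,0,0,0,0,0.087,0,0,0,0,0,0,0.087])

```text
clock: 4.5
ee_pos: [0.5356, -0.0732, 0.0437]
orientation: [0.999, 0.037, -0.015, -0.001]
wrist_force: [-0.5, 0.3, 0.6]
gripper_width: 0.0867
```

```bash
cat >> h.py <<'E'
def case(im):
    for roi in((270,120,370,240),):
        b,m=blobs(im,(0,0,150),(180,60,255),roi)
        for c in b[:2]: print('case',cv2.contourArea(c),cv2.boundingRect(c),rect(c,'top',.09))
        b,m=blobs(im,(0,0,20),(180,110,110),(285,145,360,240),20)
        for c in b[:3]: print('dark',cv2.contourArea(c),cv2.boundingRect(c),rect(c,'top',.09))
    # far top edge: first white pixel per column
    g=cv2.cvtColor(im,cv2.COLOR_BGR2HSV); w=(g[...,1]<60)&(g[...,2]>150)
    uv=[]
    for u in range(285,350):
        r=np.flatnonzero(w[150:230,u])
        if len(r)>3: uv.append((u,150+r[0]-.5))
    P=plane('top',np.array(uv),.09)[:,:2]
    for _ in range(4):
        k=np.polyfit(P[:,1],P[:,0],1); e=P[:,0]-np.polyval(k,P[:,1]); P=P[abs(e)<max(.004,1.5*e.std())]
    print('far edge n',len(P),'yaw',-np.degrees(np.arctan(k[0])),'x at y=-.097',np.polyval(k,-.097),'y range',P[:,1].min(),P[:,1].max(),'rms',(P[:,0]-np.polyval(k,P[:,1])).std())
E
python3 -c "
from h import *
delta([.572,-.115,.043],down(4.9))
case(cv2.imread('pics/top0.png'))
case(look('p2')['top'])"
```

```text
turn(tool,deg) [-0.19  1.74 -0.61] shift(mm) in cur frame [33.2 44.4 -0.4] in target frame [32.7 44.8  0.7] pos [ 0.5356 -0.0732  0.0437] clk 4.5
case 1637.0 (294, 178, 51, 38) (array([ 0.55561078, -0.09696632]), np.float32(89.72296), 169.63621520996094, 124.28031158447266)
dark 263.0 (315, 187, 17, 18) (array([ 0.56002563, -0.11047122]), np.float32(0.62839895), 58.255950927734375, 54.17860794067383)
dark 143.5 (299, 190, 14, 13) (array([ 0.55707635, -0.05106   ]), np.float32(91.284584), 43.96516418457031, 40.843544006347656)
far edge n 49 yaw 0.43989206483664306 x at y=-.097 0.6175239426665222 y range -0.17771067358447673 -0.014740601721094815 rms 0.0009727389743815506
case 497.0 (292, 163, 50, 28) (array([ 0.62502411, -0.09014249]), np.float32(94.20686), 167.60675048828125, 86.79505920410156)
dark 2805.0 (285, 169, 67, 71) (array([ 0.53197186, -0.09227527]), np.float32(1.4078878), 237.46653747558594, 220.19915771484375)
far edge n 49 yaw 4.231561709023338 x at y=-.097 0.6688074168117668 y range -0.17066114837521673 -0.007204951169840143 rms 0.0010835632627188843
```

step_arm(targets=[-0.01,0,0,0,0.9,-0.6,0.087,0,0.019,0,0,0.8,-0.5,0.087,0,0.018,0,0,0,0,0.087,0,0,0,0,0,0,0.087,0.01,0,0,0,0,0,0.087,0.006,0,0,0,0,0,0.087,0.006,0,0,0,0,0,0.087,0.006,0,0,0,0,0,0.087,0.006,0,0,0,0,0,0.087,0.006,0,0,0,0,0,0.087,0.004,0,0,0,0,0,0.087,0,0,0,0,0,0,0.087])

```text
clock: 5.8
ee_pos: [0.5663, -0.1069, 0.0428]
orientation: [0.999, 0.049, -0.014, 0.0]
wrist_force: [-1.0, -1.9, 1.0]
gripper_width: 0.0871
```

```bash
python3 -c "
from h import *
delta([.572,-.115,.043],down(4.9))
case(look('p3')['top'])"
```

```text
turn(tool,deg) [-0.03  1.63  0.74] shift(mm) in cur frame [ 4.9  8.6 -0.3] in target frame [ 5.   8.6 -0.2] pos [ 0.5663 -0.1069  0.0428] clk 5.8
case 496.5 (291, 155, 50, 37) (array([ 0.63748547, -0.08683911]), np.float32(95.37475), 169.17906188964844, 113.93888854980469)
dark 3263.0 (291, 164, 69, 76) (array([ 0.54117236, -0.11674107]), np.float32(0.029617216), 253.85003662109375, 230.2233428955078)
far edge n 49 yaw 5.29103196671495 x at y=-.097 0.6958138217759487 y range -0.16371633378294564 9.00930893425328e-05 rms 0.0009887025244251296
```

step_arm(targets=[-0.01,0,0,0,0.8,0.3,0.087,0,-0.019,0,0,0.8,0.2,0.087,0,-0.018,0,0,0,0,0.087,0,0,0,0,0,0,0.087,0.008,0,0,0,0,0,0.087,0.004,0,0,0,0,0,0.087,0,0,0,0,0,0,0.087])

```text
clock: 6.6
ee_pos: [0.5684, -0.0649, 0.0433]
orientation: [0.999, 0.046, 0.001, -0.002]
wrist_force: [-1.3, -0.5, 0.4]
gripper_width: 0.0865
```

```bash
python3 -c "
from h import *
delta([.5714,-.07,.043],down(4.9))
case(look('p4')['top'])"
```

```text
turn(tool,deg) [-0.26 -0.17  0.38] shift(mm) in cur frame [2.5 5.4 0.3] in target frame [2.6 5.3 0.3] pos [ 0.5684 -0.0649  0.0433] clk 6.6
case 496.5 (291, 154, 50, 29) (array([ 0.65475635, -0.08519788]), np.float32(95.31051), 169.15798950195312, 88.40450286865234)
dark 3072.0 (285, 162, 67, 78) (array([ 0.53557556, -0.08467123]), np.float32(8.170912), 271.0410461425781, 205.6611328125)
far edge n 49 yaw 5.276708771120991 x at y=-.097 0.7002724824085049 y range -0.16369810543708568 0.00014800685001069291 rms 0.0009532553802871973
```

step_arm(targets=[0.004,0,0,0,0,0.3,0.087,0.002,0,0,0,0,0.1,0.087,0,0,0,0,0,0,0.087])

```text
clock: 7.0
ee_pos: [0.5711, -0.0649, 0.0425]
orientation: [0.999, 0.042, -0.003, -0.003]
wrist_force: [-2.0, 0.4, 0.3]
gripper_width: 0.0871
```

```bash
python3 -c "
from h import *
delta([.5714,-.07,.043],down(4.9))
case(look('p5')['top'])"
```

```text
turn(tool,deg) [-0.32  0.32 -0.09] shift(mm) in cur frame [-0.1  5.1 -0.5] in target frame [-0.2  5.1 -0.5] pos [ 0.5711 -0.0649  0.0425] clk 7.0
case 479.5 (291, 153, 50, 29) (array([ 0.65823053, -0.0854417 ]), np.float32(95.30834), 169.23855590820312, 88.44732666015625)
dark 3111.0 (285, 162, 68, 78) (array([ 0.53508911, -0.08625045]), np.float32(8.705231), 272.3459777832031, 205.83544921875)
far edge n 49 yaw 4.932122358528059 x at y=-.097 0.7031570141666089 y range -0.163679868283724 0.00020594865196991996 rms 0.0009840448738400885
```

The case's far edge is at x 0.703 with yaw 4.93°, against the line's 0.704 and 4.9°. Now I back off, rise and measure the chute.

step_arm(targets=[-0.02,0,0,0,0,0,0.087,-0.015,0,-0.02,0,0,0,0.087,0,0,-0.045,0,0,0,0.087,0,0,-0.045,0,0,0,0.087,0,0,-0.045,0,0,0,0.087,0,0,0,0,0,0,0.087])

```text
clock: 7.7
ee_pos: [0.5416, -0.0717, 0.2034]
orientation: [0.999, 0.041, 0.004, -0.002]
wrist_force: [-0.0, -0.1, 0.2]
gripper_width: 0.0868
```

```bash
python3 -c "
from h import *
im=look('c1')['top']; case(im)
hs=cv2.cvtColor(im,cv2.COLOR_BGR2HSV)
blue=cv2.inRange(hs,(100,100,60),(125,255,255)); 
b,_=blobs(im,(105,120,80),(125,255,255)); h=cv2.convexHull(b[0]); print('mat',rect(b[0],'top',.003))
k=np.zeros_like(blue); cv2.fillConvexPoly(k,h,255); k=cv2.erode(k,np.ones((5,5),np.uint8))&~blue
c=max(cv2.findContours(k,0,1)[0],key=cv2.contourArea); print('chute',cv2.boundingRect(c),rect(c,'top',.031),cv2.contourArea(c))
c=cv2.findContours(cv2.inRange(hs,(5,140,120),(20,255,255))&k,0,1)[0]
for q in c:
  if cv2.contourArea(q)>15: print('orange',cv2.boundingRect(q),rect(q,'top',.031))
uv=[]
for row in range(180,205):
    pass
for u in range(178,231):
    r=np.flatnonzero(k[:,u])
    uv.append((u,r.min(),r.max()))
uv=np.array(uv); a=plane('top',uv[:,:2]-[0,.5],.031); d=plane('top',uv[:,[0,2]]+[0,.5],.031)
for e in(a,d):
    p=np.polyfit(e[:,1],e[:,0],1);r=e[:,0]-np.polyval(p,e[:,1]);g=abs(r)<.004;p=np.polyfit(e[g,1],e[g,0],1);print('edge yaw',-np.degrees(np.arctan(p[0])),np.polyval(p,.305),g.sum())
delta([.564,.307,.2],down(4.9))
big=cv2.resize(im[165:225,155:245],None,fx=8,fy=8,interpolation=cv2.INTER_CUBIC);cv2.imwrite('pics/c1b.png',big)"
```

```text
case 855.0 (291, 153, 50, 34) (array([ 0.64848877, -0.0860239 ]), np.float32(94.64271), 169.0076904296875, 107.1904296875)
dark 2387.5 (286, 162, 74, 78) (array([ 0.54420483, -0.10829867]), np.float32(0.029614985), 261.8548278808594, 247.10498046875)
dark 138.0 (297, 166, 13, 13) (array([ 0.63901428, -0.04162196]), np.float32(1.1637646), 41.32295227050781, 41.04667282104492)
far edge n 49 yaw 4.843519485601154 x at y=-.097 0.7032751347512274 y range -0.163679868283724 0.00020594865196991996 rms 0.0009925193839289805
mat (array([0.55613715, 0.31866138]), np.float32(97.63572), 268.990966796875, 117.02860260009766)
chute (175, 186, 58, 13) (array([0.56753522, 0.30751645]), np.float32(92.970406), 205.02130126953125, 42.10189437866211) 607.0
orange (176, 188, 26, 10) (array([0.56468262, 0.36106274]), np.float32(91.26851), 89.98097229003906, 32.34726333618164)
orange (205, 187, 27, 11) (array([0.56878876, 0.25547815]), np.float32(91.268524), 93.49635314941406, 35.88258743286133)
edge yaw 2.810319239748894 0.5890417822111091 51
edge yaw 2.8627182128498365 0.546397773134589 53
turn(tool,deg) [-0.34  0.01 -0.24] shift(mm) in cur frame [ 5.650e+01 -3.752e+02  1.000e-01] in target frame [  58.1 -374.9   -2.1] pos [ 0.5382 -0.0715  0.1979] clk 7.8
```

View pics/c1b.png

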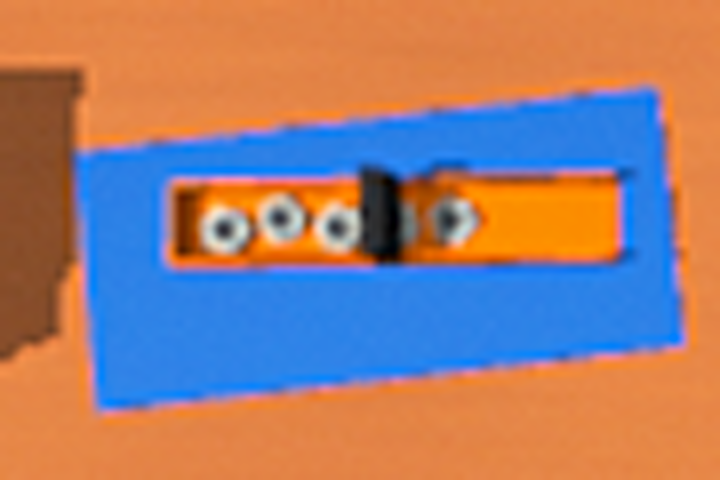

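The chute lies at about (0.567, 0.307) with yaw 2.8°. The mat's yaw is 7.6°. Moving over the tab.

step_arm(targets=[0.005,-0.035,0,0,0,1,0.087,0.005,-0.045,0,0,0,0.8,0.087,0.005,-0.045,0,0,0,0,0.087,0.005,-0.045,0,0,0,0,0.087,0.005,-0.045,0,0,0,0,0.087,0.005,-0.045,0,0,0,0,0.087,0.005,-0.045,0,0,0,0,0.087,0.005,-0.04,0,0,0,0,0.087,0.003,-0.02,0,0,0,0,0.087,0,0,0,0,0,0,0.087])

```text
clock: 8.8
ee_pos: [0.5628, 0.3027, 0.1809]
orientation: [1.0, 0.019, -0.007, -0.003]
wrist_force: [-0.0, -0.5, -0.3]
gripper_width: 0.0868
```

```bash
python3 -c "
from h import *
delta([.566,.3075,.049],down(2.8))
im=look('m1')['top']; case(im)"
```

```text
turn(tool,deg) [-0.38  0.8  -0.65] shift(mm) in cur frame [  5.2  -3.8 131.9] in target frame [  3.4  -4.6 131.9] pos [0.5628 0.3027 0.1809] clk 8.8
case 1613.5 (291, 153, 52, 37) (array([ 0.64327448, -0.08643466]), np.float32(94.620674), 168.99966430664062, 118.02637481689453)
dark 254.5 (312, 162, 18, 18) (array([ 0.64516595, -0.10008472]), np.float32(4.483541), 58.95240020751953, 56.72776794433594)
dark 136.0 (297, 166, 13, 13) (array([ 0.63901379, -0.04159471]), np.float32(1.1637682), 41.32295227050781, 40.99217224121094)
far edge n 49 yaw 4.743008634517196 x at y=-.097 0.7033192050991302 y range -0.163679868283724 0.00020594865196991996 rms 0.0010108762221226913
```

step_arm(targets=[0.003,-0.004,0.035,-0.4,0.8,-0.6,0.087,0,0,0.035,0,0,0,0.087,0,0,0.03,0,0,0,0.087,0,0,0.015,0,0,0,0.087,0,0,0,0,0,0,0.087])

```text
clock: 9.4
ee_pos: [0.571, 0.2902, 0.0613]
orientation: [1.0, 0.015, 0.002, 0.005]
wrist_force: [0.2, -0.5, 0.5]
gripper_width: 0.0867
```

```bash
python3 -c "
from h import *
delta([.566,.3075,.049],down(2.8))
cv2.imwrite('pics/m2b.png',cv2.resize(look('m2')['side'][215:325,155:295],(700,550)))"
```

```text
turn(tool,deg) [ 0.6  -0.22 -1.04] shift(mm) in cur frame [ -4.5 -17.5  12.1] in target frame [ -4.1 -17.5  12.3] pos [0.571  0.2902 0.0613] clk 9.4
```

View pics/m2b.png

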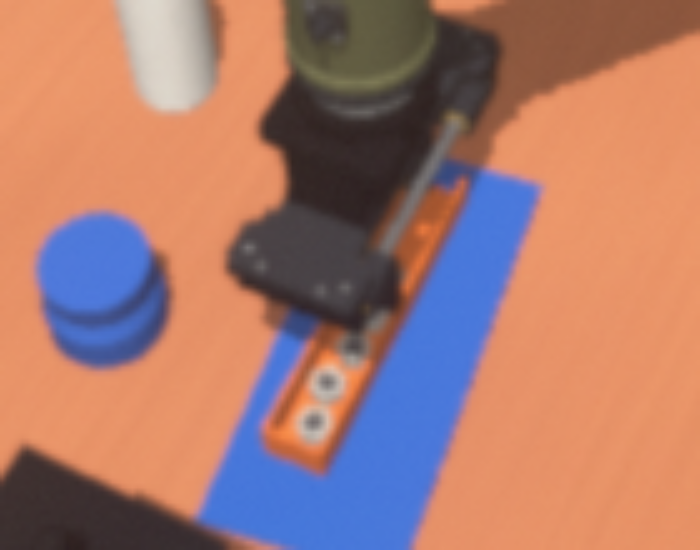

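The gripper straddles the tab, but the TCP has drifted 17 mm to the right. I'll correct that and close.

step_arm(targets=[-0.004,-0.015,0.004,0.5,-0.2,-1,0.087,0,0,0.006,0,0,0,0.087,0,0,0,0,0,0,0.087])

```text
clock: 9.8
ee_pos: [0.5704, 0.3092, 0.0578]
orientation: [1.0, 0.025, 0.005, -0.002]
wrist_force: [-0.1, -1.3, -0.8]
gripper_width: 0.0866
```

```bash
python3 -c "
from h import *
delta([.566,.3075,.049],down(2.8))"
```

```text
turn(tool,deg) [-0.23 -0.62  0.02] shift(mm) in cur frame [-4.6  1.5  8.7] in target frame [-4.5  1.5  8.8] pos [0.5704 0.3092 0.0578] clk 9.8
```

step_arm(newtons=30, targets=[-0.004,0.001,0.008,-0.2,-0.6,0,0.087,0,0,0.004,0,0,0,0.087,0,0,0.002,0,0,0,0.04,0,0,0,0,0,0,0,0,0,0,0,0,0,0,0,0,0,0,0,0,0,0,0,0,0,0,0,0])

```text
clock: 10.5
ee_pos: [0.5667, 0.3087, 0.0436]
orientation: [1.0, 0.025, 0.001, -0.0]
wrist_force: [-0.5, -0.1, -0.2]
gripper_width: 0.055
```

```bash
python3 -c "
from h import *
delta([.566,.3075,.049],down(2.8)); look('m3')"
```

```text
turn(tool,deg) [-0.04 -0.07  0.06] shift(mm) in cur frame [-0.7  1.2 -5.4] in target frame [-0.7  1.2 -5.4] pos [0.5667 0.3087 0.0436] clk 10.5
```

step_arm(targets=[0,0,-0.002,0,0,0,0,0,0,-0.001,0,0,0,0,0,0,0,0,0,0,0,0,0,0,0,0,0,0,0,0,0,0,0,0,0,0,0,0,0,0,0,0])

```text
clock: 11.2
ee_pos: [0.5669, 0.3088, 0.0474]
orientation: [1.0, 0.025, 0.001, -0.0]
wrist_force: [0.2, 0.2, -0.2]
gripper_width: 0.0119
```

```bash
python3 -c "
from h import *
s=env.state();print(s['ee_pos'],s['gripper_width'],s['wrist_force'])"
```

```text
[0.566911   0.30877149 0.04736252] 0.011868372922356686 [ 0.18334078  0.19067157 -0.15846553]
```

The tab is held (11.9 mm). I lift and carry the chute towards the mouth.

step_arm(targets=[0,0,-0.01,0,0,0,0,0,0,-0.025,0,0,0,0,0,0,-0.035,0,0,0,0,0,0,-0.035,0,0,0,0,0,0,-0.035,0,0,0,0,0.005,0.01,-0.02,0,0,0,0,0.008,0.02,-0.01,0,0,0,0,0.01,0.025,0,0,0,-0.5,0,0.01,0.03,0,0,0,-0.5,0,0.01,0.03,0,0,0,-0.5,0,0.01,0.03,0,0,0,-0.5,0,0.01,0.03,0,0,0,0,0])

```text
clock: 12.4
ee_pos: [0.6371, 0.1411, 0.2271]
orientation: [0.999, 0.052, -0.002, -0.001]
wrist_force: [0.3, 0.7, -2.0]
gripper_width: 0.0119
```

```bash
cat >> h.py <<'E'
TS=np.array([0,.1,.0414]); MOUTH=np.array([.6393,-.0417,.09])
def spout():
    s=env.state(); return s['ee_pos']+R.from_quat(s['orientation']).apply(TS)
def plan(S,yaw,tilt,n):
    """rows to bring spout to S with given tilt in n rows"""
    s=env.state(); p=s['ee_pos']; A=R.from_quat(s['orientation']); Rt=down(yaw,tilt); w=(A.inv()*Rt).as_rotvec()
    S0=p+A.apply(TS); c=A;q=p
    for i in range(1,n+1):
        B=A*R.from_rotvec(w*i/n); pn=S0+(np.array(S)-S0)*i/n-B.apply(TS)
        print(np.round(c.inv().apply(pn-q),4),np.round(np.degrees(w)/n,1)); c,q=B,pn
    print('spout',np.round(S0,4),'->',S,'tcp end',np.round(q,3))
E
python3 -c "
from h import *
delta([.639,.068,.2],down(4.8)); print(env.state()['wrist_force'],env.state()['gripper_width'])
plan(MOUTH+[0,.01,.05],4.8,24,4)"
```

```text
turn(tool,deg) [-0.16  0.22  1.15] shift(mm) in cur frame [-5.6 73.  26.9] in target frame [-4.3 73.  27.1] pos [0.6371 0.1411 0.2271] clk 12.4
[ 0.29279428  0.73573474 -1.96187537] 0.011874774269338282
[-0.0035  0.0229  0.0012] [6.  0.1 0.3]
[-0.0034  0.024  -0.0008] [6.  0.1 0.3]
[-0.0033  0.0249 -0.0028] [6.  0.1 0.3]
[-0.0033  0.0256 -0.005 ] [6.  0.1 0.3]
spout [0.6473 0.0418 0.1854] -> [ 0.6393 -0.0317  0.14  ] tcp end [0.633 0.043 0.218]
```

step_arm(targets=[-0.003,0.023,0.001,5,0,0.3,0,-0.003,0.024,-0.001,6,0,0.3,0,-0.003,0.02,-0.003,6,0,0.3,0,-0.003,0.013,-0.005,5,0,0.3,0,0,0,0,0,0,0,0])

```text
clock: 12.9
ee_pos: [0.6341, 0.0493, 0.2249]
orientation: [0.98, 0.037, -0.011, -0.197]
wrist_force: [-0.2, -1.7, -2.8]
gripper_width: 0.0116
```

```bash
python3 -c "
from h import *
r=look('t1')
plan(MOUTH+[0,.01,.03],4.8,35,3)
a=cv2.resize(r['top'][140:220,230:350],None,fx=4,fy=4,interpolation=cv2.INTER_CUBIC);b=cv2.resize(r['side'][120:240,200:320],(320,320))
cv2.imwrite('pics/t1b.png',np.hstack([a,b]))"
```

```text
[-0.0005  0.0105  0.0006] [ 4.1  0.1 -0. ]
[-0.0006  0.011   0.0001] [ 4.1  0.1 -0. ]
[-0.0006  0.0115 -0.0005] [ 4.1  0.1 -0. ]
spout [ 0.6398 -0.0203  0.1496] -> [ 0.6393 -0.0317  0.12  ] tcp end [0.634 0.026 0.211]
```

View pics/t1b.png

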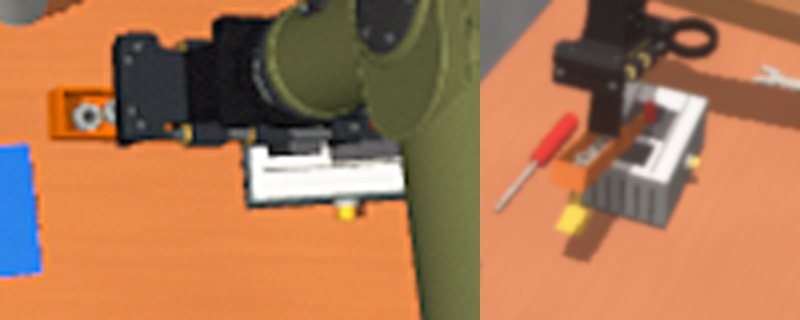

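The side crop shows the chute tilted about 23° above the mouth with its nuts still in; in the top crop the closed end is at about (50-60, 88-138). I'll check the lateral grip offset by projecting the model corners.

```bash
python3 -c "
from h import *
s=env.state();A=R.from_quat(s['orientation'])
C=s['ee_pos']+A.apply(np.array([[-.019,-.1,.0164],[.019,-.1,.0164]]))
print('pred top',proj('top',C).round(1),'pred side',proj('side',C).round(1))
t=cv2.imread('pics/top_t1.png')
b,m=blobs(t,(8,200,120),(18,255,255),(235,150,262,185),10)
for c in b[:2]: print(cv2.boundingRect(c)); 
z=s['ee_pos'][2]
b,m=blobs(t,(5,225,100),(20,255,255),(235,150,262,185),10)
for c in b[:2]: print(cv2.boundingRect(c))
hs=cv2.cvtColor(t,cv2.COLOR_BGR2HSV); print(hs[155:182,246].tolist())
S=spout();print(S)
"
```

```text
pred top [[242.6 174.3]
 [241.9 161.7]] pred side [[239.4 183.8]
 [226.8 180.2]]
(242, 161, 17, 14)
(242, 162, 17, 13)
[[12, 176, 233], [13, 176, 236], [12, 175, 233], [12, 173, 234], [12, 172, 236], [11, 166, 236], [14, 210, 245], [14, 255, 200], [13, 255, 103], [13, 255, 143], [14, 255, 174], [13, 255, 172], [13, 255, 172], [13, 255, 173], [14, 255, 186], [13, 255, 193], [13, 255, 190], [14, 255, 195], [14, 255, 222], [12, 255, 159], [11, 179, 205], [12, 172, 239], [12, 174, 234], [12, 174, 234], [12, 178, 232], [12, 175, 236], [12, 175, 236]]
[ 0.63980667 -0.02025289  0.14959226]
```

The prediction agrees to within half a pixel, so the grip model holds. I continue tilting about the spout.

step_arm(targets=[0,0.0105,0.001,4,0,0,0,0,0.011,0,4,0,0,0,0,0.011,0,3.5,0,0,0,0,0,0,0,0,0,0])

```text
clock: 13.4
ee_pos: [0.6355, 0.0386, 0.2148]
orientation: [0.954, 0.05, -0.014, -0.296]
wrist_force: [-0.2, -1.4, -1.4]
gripper_width: 0.0118
```

```bash
python3 -c "
from h import *
plan(MOUTH+[0,.01,.012],4.8,42,3)"
```

```text
[-0.0009  0.0092 -0.0004] [2.5 0.2 0.3]
[-0.0008  0.0093 -0.0007] [2.5 0.2 0.3]
[-0.0008  0.0095 -0.0011] [2.5 0.2 0.3]
spout [ 0.6418 -0.0201  0.124 ] -> [ 0.6393 -0.0317  0.102 ] tcp end [0.635 0.015 0.2  ]
```

step_arm(targets=[-0.001,0.0092,-0.0005,2.5,0.2,0.3,0,-0.001,0.0093,-0.0007,2.5,0.2,0.3,0,-0.001,0.0095,-0.001,2,0.2,0.3,0,0,0,0,0,0,0,0])

```text
clock: 13.8
ee_pos: [0.635, 0.0202, 0.2015]
orientation: [0.933, 0.044, -0.015, -0.357]
wrist_force: [-0.6, -0.8, -2.6]
gripper_width: 0.0117
```

```bash
python3 -c "
from h import *
plan(MOUTH+[0,.01,.012],4.8,43,2)"
```

```text
[-0.0001  0.003  -0.002 ] [0.5 0.1 0.3]
[-0.      0.003  -0.0021] [0.5 0.1 0.3]
spout [ 0.6398 -0.0263  0.1039] -> [ 0.6393 -0.0317  0.102 ] tcp end [0.636 0.013 0.2  ]
```

step_arm(targets=[0,0.003,-0.002,0.5,0,0.3,0,0,0.003,-0.002,0.5,0,0.3,0,0,0,0,0,0,0,0])

```text
clock: 14.1
ee_pos: [0.636, 0.0133, 0.2011]
orientation: [0.929, 0.039, -0.017, -0.366]
wrist_force: [0.1, -0.5, -1.3]
gripper_width: 0.0118
```

```bash
python3 -c "
from h import *
plan(MOUTH+[0,.01,.011],4.8,54,4);look('t2')"
```

```text
[-0.0001  0.0024 -0.0045] [ 2.7  0.  -0. ]
[-0.0001  0.0024 -0.0045] [ 2.7  0.  -0. ]
[-0.0001  0.0024 -0.0045] [ 2.7  0.  -0. ]
[-0.0001  0.0025 -0.0045] [ 2.7  0.  -0. ]
spout [ 0.6396 -0.0314  0.1026] -> [ 0.6393 -0.0317  0.101 ] tcp end [ 0.637 -0.007  0.206]
```

step_arm(targets=[0,0.0024,-0.0045,2.7,0,0,0,0,0.0024,-0.0045,2.7,0,0,0,0,0.0024,-0.0045,2.7,0,0,0,0,0.0024,-0.0045,2.7,0,0,0,0,0,0,0,0,0,0,0,0,0,0,0,0,0])

```text
clock: 14.8
ee_pos: [0.6383, -0.0086, 0.2067]
orientation: [0.887, 0.037, -0.02, -0.46]
wrist_force: [-0.8, 0.7, -0.7]
gripper_width: 0.0119
```

```bash
python3 -c "
from h import *
r=look('t3')
s=env.state();print(s['wrist_force'],s['gripper_width'])
plan(MOUTH+[0,.01,.011],4.8,58,2)
cv2.imwrite('pics/t3b.png',np.hstack([cv2.resize(r['side'][130:230,205:305],(400,400),interpolation=cv2.INTER_CUBIC),cv2.resize(r['top'][120:220,235:335],(400,400),interpolation=cv2.INTER_CUBIC)]))"
```

```text
[ 0.38531582  0.60342201 -1.74915489] 0.011498823729230863
[-0.0004  0.001  -0.0025] [ 1.6  0.  -0. ]
[-0.0004  0.001  -0.0025] [ 1.6  0.  -0. ]
spout [ 0.6401 -0.0324  0.1011] -> [ 0.6393 -0.0317  0.101 ] tcp end [ 0.638 -0.014  0.208]
```

View pics/t3b.png

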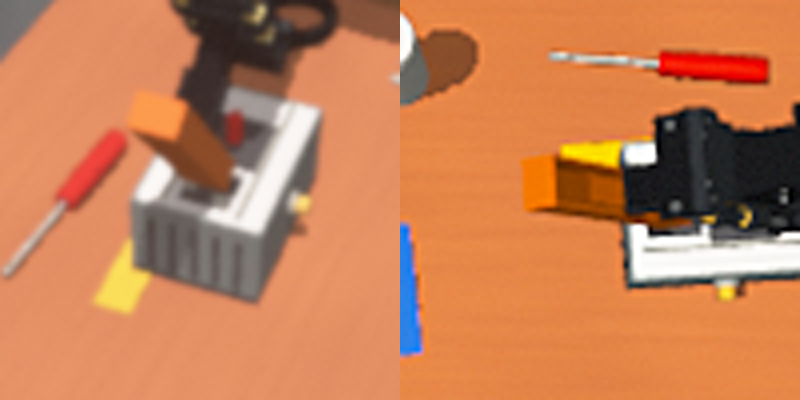

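The spout sits over the mouth and the chute's upper half is already empty. I tilt a bit more to clear it completely.

step_arm(targets=[0,0.001,-0.0025,2,0,0,0,0,0.001,-0.0025,2,0,0,0,0,0.001,-0.0025,2,0,0,0,0,0,0,0,0,0,0,0,0,0,0,0,0,0,0,0,0,0,0,0,0,0,0,0,0,0,0,0])

```text
clock: 15.6
ee_pos: [0.6389, -0.0155, 0.2094]
orientation: [0.86, 0.038, -0.022, -0.509]
wrist_force: [-0.4, 0.6, -1.1]
gripper_width: 0.0117
```

```bash
python3 -c "
from h import *
print(env.state()['wrist_force'])
plan(MOUTH+[0,.06,.09],4.8,20,5)"
```

```text
[-0.41969491  0.5809995  -1.11272035]
[ 0.0007 -0.023   0.0152] [-8.2  0.   0. ]
[ 0.0007 -0.0229  0.0126] [-8.2  0.   0. ]
[ 0.0007 -0.0224  0.0101] [-8.2  0.   0. ]
[ 0.0007 -0.0215  0.0076] [-8.2  0.   0. ]
[ 0.0007 -0.0203  0.0053] [-8.2  0.   0. ]
spout [ 0.6401 -0.0273  0.1018] -> [0.6393 0.0183 0.18  ] tcp end [0.633 0.098 0.253]
```

step_arm(targets=[0,-0.023,0.009,-6,0,0,0,0,-0.023,0.0126,-8,0,0,0,0,-0.0225,0.01,-8,0,0,0,0,-0.0215,0.0076,-8,0,0,0,0,-0.02,0.005,-8,0,0,0,0,-0.02,0,-4,0,0,0,0,-0.03,0,0,0,0,0,0,-0.04,0,0,0,0,0,0,-0.03,0,0,0,0,0,0,0,0,0,0,0,0])

```text
clock: 16.6
ee_pos: [0.6157, 0.2187, 0.304]
orientation: [0.986, 0.046, -0.005, -0.157]
wrist_force: [-0.3, 0.0, -1.3]
gripper_width: 0.0117
```

```bash
python3 -c "
from h import *
r=look('e1')
delta([.556,.3187,.2],down(7.6)); print(spout())
case(r['top'])
cv2.imwrite('pics/e1b.png',np.hstack([cv2.resize(r['top'][130:230,210:360],(450,300),interpolation=cv2.INTER_CUBIC),cv2.resize(r['side'][100:300,195:335],(350,500),interpolation=cv2.INTER_CUBIC)[:300]]) if 0 else np.vstack([cv2.resize(r['top'][130:220,210:360],(750,300)),cv2.resize(r['side'][140:260,195:345],(750,300))]))"
```

```text
turn(tool,deg) [-17.89  -0.54  -2.64] shift(mm) in cur frame [-52.2 -73.7 130.8] in target frame [ -46.8 -112.6  101.9] pos [0.6172 0.2133 0.3019] clk 16.7
[0.62444958 0.1311353  0.23178723]
case 1540.0 (292, 153, 51, 37) (array([ 0.6430824 , -0.08664689]), np.float32(95.78069), 170.33729553222656, 115.73562622070312)
dark 610.5 (285, 158, 27, 82) (array([ 0.549271 , -0.0229371]), np.float32(3.0821311), 277.990478515625, 82.77509307861328)
dark 295.5 (311, 161, 19, 20) (array([ 0.64478674, -0.09992331]), np.float32(4.451103), 66.58238983154297, 59.0573616027832)
dark 141.5 (296, 165, 14, 14) (array([ 0.64008466, -0.04157169]), np.float32(5.6002035), 44.858787536621094, 44.228973388671875)
far edge n 48 yaw 5.535690247785999 x at y=-.097 0.7011205577199577 y range -0.163679868283724 -0.0032760369685396196 rms 0.001639742138547803
```

View pics/e1b.png

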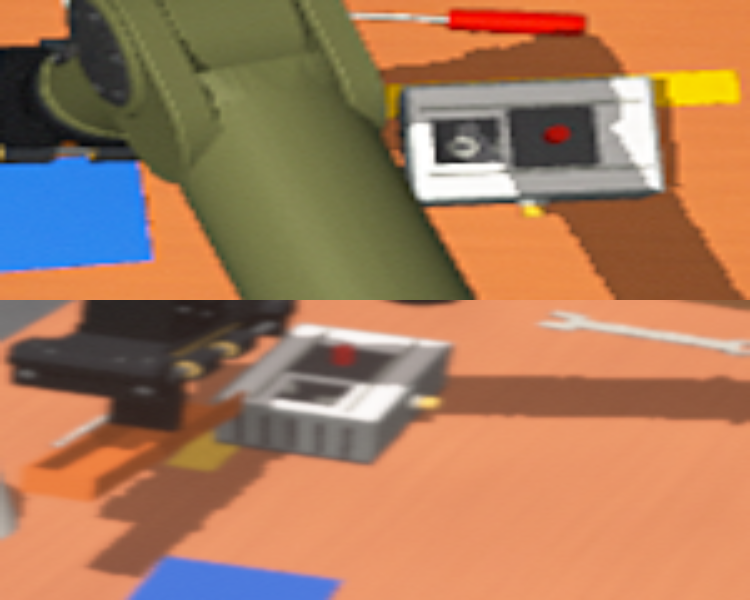

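The top crop shows a nut in the mouth at about (463,145), and the chute looks empty in the side view. The case has not moved; the arm's shadow spoils part of the edge fit. Returning to the mat.

step_arm(targets=[-0.01,-0.02,0,-6,-0.2,-0.9,0,-0.015,-0.03,0,-6,-0.2,-0.9,0,-0.015,-0.03,0.01,-5,-0.2,-0.8,0,-0.008,-0.02,0.03,0,0,0,0,0,0,0.03,0,0,0,0,0,0,0.02,0,0,0,0,0,0,0,0,0,0,0])

```text
clock: 17.4
ee_pos: [0.5624, 0.2942, 0.2196]
orientation: [0.998, 0.055, -0.003, 0.001]
wrist_force: [0.4, -1.5, -1.2]
gripper_width: 0.0116
```

```bash
python3 -c "
from h import *
delta([.556,.3187,.0484],down(7.6))"
```

```text
turn(tool,deg) [ 0.12  0.41 -1.31] shift(mm) in cur frame [ -2.5 -25.4 171.1] in target frame [ -3.2 -25.1 171.2] pos [0.5624 0.2942 0.2196] clk 17.4
```

step_arm(targets=[-0.002,-0.012,0.015,0,0.4,-0.7,0,-0.001,-0.012,0.03,0,0,-0.6,0,0,0,0.035,0,0,0,0,0,0,0.035,0,0,0,0,0,0,0.02,0,0,0,0,0,0,0.005,0,0,0,0,0,0,0,0,0,0,0])

```text
clock: 18.1
ee_pos: [0.567, 0.3066, 0.0801]
orientation: [0.998, 0.056, 0.003, 0.002]
wrist_force: [-0.5, -0.3, -1.9]
gripper_width: 0.0119
```

```bash
python3 -c "
from h import *
delta([.556,.3187,.0484],down(7.6))"
```

```text
turn(tool,deg) [ 0.27 -0.3  -1.18] shift(mm) in cur frame [ -9.7 -13.4  31.6] in target frame [ -9.3 -13.4  31.7] pos [0.567  0.3066 0.0801] clk 18.1
```

step_arm(targets=[-0.009,-0.012,0.008,0.2,-0.3,-1.2,0,0,0,0.008,0,0,0,0,0,0,0.006,0,0,0,0,0,0,0,0,0,0,0])

```text
clock: 18.5
ee_pos: [0.5589, 0.3192, 0.0609]
orientation: [0.998, 0.066, 0.003, -0.001]
wrist_force: [-0.8, -0.0, -1.4]
gripper_width: 0.012
```

```bash
python3 -c "
from h import *
delta([.556,.3187,.0484],down(7.6))"
```

```text
turn(tool,deg) [-0.08 -0.33 -0.  ] shift(mm) in cur frame [-3.   0.1 12.5] in target frame [-2.9  0.1 12.5] pos [0.5589 0.3192 0.0609] clk 18.5
```

step_arm(targets=[-0.003,0,0.006,0,-0.3,0,0,0,0,0.004,0,0,0,0,0,0,0.003,0,0,0,0,0,0,0,0,0,0,0])

```text
clock: 18.9
ee_pos: [0.5562, 0.3189, 0.0476]
orientation: [0.998, 0.066, 0.001, -0.001]
wrist_force: [0.2, -0.5, -1.4]
gripper_width: 0.0116
```

```bash
python3 -c "
from h import *
delta([.556,.3187,.0484],down(7.6));print(env.state()['wrist_force'])"
```

```text
turn(tool,deg) [-0.07 -0.08 -0.  ] shift(mm) in cur frame [-0.2  0.2 -0.8] in target frame [-0.2  0.2 -0.8] pos [0.5562 0.3189 0.0476] clk 18.9
[ 0.17789276 -0.49060759 -1.41461232]
```

The chute is at its resting height. Releasing and rising.

step_arm(targets=[0,0,0,0,0,0,0.02,0,0,0,0,0,0,0.06,0,0,0,0,0,0,0.06,0,0,0,0,0,0,0.06,0,0,0,0,0,0,0.06,0,0,-0.02,0,0,0,0.06,0,0,-0.04,0,0,0,0.06,0,0,-0.045,0,0,0,0,0,0,-0.045,0,0,0,0,0,0,0,0,0,0,0])

```text
clock: 19.9
ee_pos: [0.5559, 0.3188, 0.203]
orientation: [0.998, 0.066, 0.0, -0.001]
wrist_force: [1.2, 0.0, 0.9]
gripper_width: 0.0433
```

```bash
python3 -c "
from h import *
r=look('k0'); t=r['top']
b,m=blobs(t,(0,120,60),(6,255,255),(290,150,350,200),3)
for c in b[:2]: print('knob',cv2.contourArea(c),cv2.boundingRect(c),ms(c,'top',.122))
case(t)
# knob from case pose
C=np.array([.6433,-.0865]);y=np.radians(4.8)
for j in(.059,0): print(j, C+np.array([-np.sin(y),np.cos(y)])*(.045-j))
delta([.65,-.16,.2],down(4.8))"
```

```text
knob 17.0 (319, 167, 5, 6) [ 0.64349761 -0.09873782  0.122     ]
case 1614.5 (291, 153, 52, 37) (array([ 0.64319751, -0.08639394]), np.float32(94.53939), 168.96983337402344, 118.0083236694336)
dark 254.5 (312, 162, 18, 18) (array([ 0.64516595, -0.10008472]), np.float32(4.483541), 58.95240020751953, 56.72776794433594)
dark 131.0 (297, 166, 13, 13) (array([ 0.63901428, -0.04162196]), np.float32(1.1637646), 41.32295227050781, 41.04667282104492)
far edge n 49 yaw 4.743008634517196 x at y=-.097 0.7033192050991302 y range -0.163679868283724 0.00020594865196991996 rms 0.0010108762221226913
0.059 [ 0.64447149 -0.1004509 ]
0 [ 0.6395345  -0.04165782]
turn(tool,deg) [0.12 0.43 2.81] shift(mm) in cur frame [ 32.3 485.2  -2.1] in target frame [ 56.1 483.   -2.8] pos [0.5537 0.3166 0.1972] clk 20.0
```

step_arm(targets=[0.004,0.03,0,0,0,1,0,0.005,0.045,0,0,0,1,0,0.005,0.046,0,0,0,0.8,0,0.005,0.046,0,0,0,0,0,0.005,0.046,0,0,0,0,0,0.005,0.046,0,0,0,0,0,0.005,0.046,0,0,0,0,0,0.005,0.046,0,0,0,0,0,0.005,0.046,0,0,0,0,0,0.005,0.045,0,0,0,0,0,0.004,0.03,0,0,0,0,0,0,0,0,0,0,0,0])

```text
clock: 21.2
ee_pos: [0.6408, -0.1683, 0.1714]
orientation: [0.999, 0.044, -0.021, 0.001]
wrist_force: [0.4, -1.3, -0.8]
gripper_width: 0.0004
```

```bash
python3 -c "
from h import *
delta([.648,-.147,.108],down(4.8)); print(env.state()['gripper_width'])
r=look('k1'); im=r['top']
hs=cv2.cvtColor(im,cv2.COLOR_BGR2HSV)
blue=cv2.inRange(hs,(100,100,60),(125,255,255)) 
b,_=blobs(im,(105,120,80),(125,255,255)); h=cv2.convexHull(b[0]); print('mat',rect(b[0],'top',.003))
k=np.zeros_like(blue); cv2.fillConvexPoly(k,h,255); k=cv2.erode(k,np.ones((5,5),np.uint8))&~blue
c=max(cv2.findContours(k,0,1)[0],key=cv2.contourArea); print('chute',cv2.boundingRect(c),rect(c,'top',.031))
cv2.imwrite('pics/k1b.png',np.hstack([cv2.resize(im[165:225,155:245],(390,260)),cv2.resize(r['side'][235:325,165:300],(390,260))]))"
```

```text
turn(tool,deg) [0.   2.44 0.21] shift(mm) in cur frame [ 11.7 -20.6  63. ] in target frame [  9.  -20.6  63.4] pos [ 0.6408 -0.1683  0.1714] clk 21.2
0.0004341682367457678
mat (array([0.55644043, 0.31862686]), np.float32(97.77825), 268.8874206542969, 117.23263549804688)
chute (172, 187, 58, 17) (array([0.55709851, 0.31744965]), np.float32(97.39083), 205.7786102294922, 42.22541046142578)
```

View pics/k1b.png

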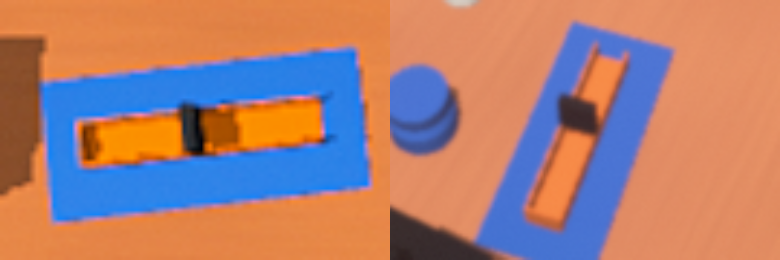

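The chute is empty and flat, centred on the mat to 1 mm, with yaw 7.4° against the mat's 7.8°. Next I lower beside the knob. I start slightly further right for clearance.

step_arm(targets=[0.007,-0.008,0.015,0,1.2,0,0,0.003,-0.008,0.02,0,1.2,0,0,0,0,0.015,0,0,0,0,0,0,0.005,0,0,0,0,0,0,0,0,0,0,0])

```text
clock: 21.8
ee_pos: [0.647, -0.1345, 0.1124]
orientation: [0.999, 0.053, -0.002, -0.004]
wrist_force: [-0.7, 0.8, -0.3]
gripper_width: 0.0002
```

```bash
python3 -c "
from h import *
delta([.648,-.145,.108],down(4.8)); print(env.state()['wrist_force'])"
```

```text
turn(tool,deg) [-0.52  0.16  1.23] shift(mm) in cur frame [-0.1 10.6  4.3] in target frame [ 0.1 10.6  4.4] pos [ 0.647  -0.1345  0.1124] clk 21.8
[-0.69619729  0.76227507 -0.27794149]
```

step_arm(targets=[0,-0.006,0.003,-0.5,0,1.2,0,0,-0.007,0,0,0,0,0,0,-0.007,0,0,0,0,0,0,-0.007,0,0,0,0,0,0,-0.007,0,0,0,0,0,0,-0.007,0,0,0,0,0,0,-0.007,0,0,0,0,0,0,-0.006,0,0,0,0,0,0,0,0,0,0,0,0])

```text
clock: 22.7
ee_pos: [0.6435, -0.0773, 0.1124]
orientation: [0.999, 0.043, 0.0, 0.001]
wrist_force: [0.1, 0.0, -0.2]
gripper_width: 0.0004
```

```bash
cat >> h.py <<'E'
def knob(r):
    for n,roi in(('top',(280,150,350,200)),('side',(262,140,320,200))):
        b,m=blobs(r[n],(0,120,60),(6,255,255),roi,3)
        for c in b[:2]: print(n,'knob',cv2.contourArea(c),cv2.boundingRect(c),ms(c,n,.122 if n=='top' else .11))
    print(np.round(env.state()['wrist_force'],1))
E
python3 -c "
from h import *
delta([.6415,-.0647,.108],down(4.8)); r=look('k2');knob(r)"
```

```text
turn(tool,deg) [0.11 0.   0.07] shift(mm) in cur frame [ -0.9 -12.7   4.3] in target frame [ -1.  -12.7   4.4] pos [ 0.6435 -0.0773  0.1124] clk 22.7
[-0.1  0.  -0.1]
```

step_arm(targets=[0,-0.005,0,0,0,0,0,0,-0.005,0,0,0,0,0,0,-0.003,0,0,0,0,0,0,0,0,0,0,0,0])

```text
clock: 23.2
ee_pos: [0.6425, -0.0659, 0.1123]
orientation: [0.999, 0.041, 0.0, 0.002]
wrist_force: [0.5, -0.1, -0.6]
gripper_width: 0.0002
```

```bash
python3 -c "
from h import *
delta([.6415,-.0647,.108],down(4.8)); r=look('k3');print(np.round(env.state()['wrist_force'],1))
cv2.imwrite('pics/k3b.png',np.hstack([cv2.resize(r['top'][140:215,270:370],(400,300),interpolation=cv2.INTER_CUBIC),cv2.resize(r['side'][140:215,225:325],(400,300),interpolation=cv2.INTER_CUBIC)]))"
```

```text
turn(tool,deg) [ 0.18  0.   -0.1 ] shift(mm) in cur frame [-0.9 -1.3  4.3] in target frame [-0.9 -1.3  4.3] pos [ 0.6425 -0.0659  0.1123] clk 23.2
[-0.  -0.1  0.5]
```

View pics/k3b.png

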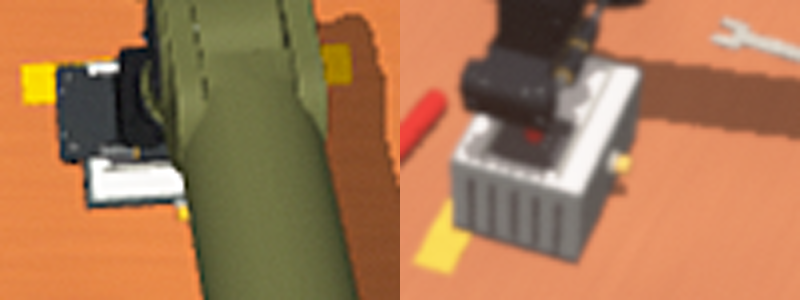

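step_arm(targets=[0,-0.003,0,0,0,0,0,0,-0.001,0,0,0,0,0,0,0,0,0,0,0,0])

```text
clock: 23.6
ee_pos: [0.6424, -0.0626, 0.1123]
orientation: [0.999, 0.04, 0.0, 0.002]
wrist_force: [-0.3, -1.1, -0.2]
gripper_width: 0.0008
```

```bash
python3 -c "
from h import *
s=env.state();print(np.round(s['ee_pos'],4),np.round(s['wrist_force'],1)); r=look('k4')
for t in('k2','k3','k4'):
    b,m=blobs(cv2.imread(f'pics/side_{t}.png'),(0,100,60),(8,255,255),(245,150,300,195),3)
    for c in b[:2]: print(t,cv2.boundingRect(c),ms(c,'side',.108))
print(proj('side',[[.6395,-.0417,.122],[.6395,-.0417,.094]]))
b,m=blobs(cv2.imread('pics/side_m1.png'),(0,100,60),(8,255,255),(245,140,300,195),3)
for c in b[:2]: print('before',cv2.boundingRect(c),ms(c,'side',.108))"
```

```text
[ 0.6424 -0.0626  0.1123] [-0.3 -1.1 -0.2]
k2 (257, 169, 5, 5) [ 0.63868715 -0.04982016  0.108     ]
k3 (256, 171, 5, 5) [ 0.63770903 -0.03864859  0.108     ]
k4 (255, 172, 6, 5) [ 0.63709672 -0.03501164  0.108     ]
[[257.83086778 169.36386419]
 [257.71311852 175.22179947]]
before (261, 158, 5, 8) [ 0.64540322 -0.09767925  0.108     ]
```

```bash
python3 -c "
from h import *
I={k:cv2.cvtColor(cv2.imread(f'pics/side_{k}.png'),cv2.COLOR_BGR2GRAY).astype(np.float32) for k in('m1','k1','k2','k3','k4')}
roi=(slice(178,212),slice(236,285))
w=cv2.createHanningWindow((49,34),cv2.CV_32F)
for a,b in(('k1','k2'),('k2','k3'),('k3','k4'),('m1','k4')): print(a,b,cv2.phaseCorrelate(I[a][roi],I[b][roi],w))
for n in('k2','k3','k4'):
    t=cv2.imread(f'pics/top_{n}.png');b,m=blobs(t,(0,0,150),(180,60,255),(280,170,320,200),10)
    print(n,[cv2.boundingRect(c) for c in b[:2]])
print(np.round(proj('side',[[.6433,-.0015,.06],[.6433,.0035,.06]]),1))"
```

```text
k1 k2 ((-0.02526095649396609, 0.2958061703647772), 0.9600971815321181)
k2 k3 ((-0.08680609074692924, 0.16635533870553587), 0.9417046859529283)
k3 k4 ((-0.005588227545011648, 0.021387020132305423), 0.9185304035743077)
m1 k4 ((0.12385720940109834, -0.1217618275767478), 0.6750020186106364)
k2 [(293, 179, 27, 11)]
k3 [(292, 180, 24, 10)]
k4 [(292, 180, 23, 10)]
[[251.6 189.3]
 [251.  190.3]]
```

The case has not moved (0.02 px), so the shutter is still travelling. Pushing on in small steps.

step_arm(targets=[0,-0.002,0,0,0,0,0,0,-0.001,0,0,0,0,0,0,0,0,0,0,0,0])

```text
clock: 24.0
ee_pos: [0.6421, -0.0599, 0.1123]
orientation: [0.999, 0.04, 0.0, 0.002]
wrist_force: [-0.0, -0.0, 0.4]
gripper_width: 0.0007
```

```bash
cat > chk.py <<'E'
import sys
from h import *
tag=sys.argv[1]; s=env.state();print(np.round(s['ee_pos'],4),np.round(s['wrist_force'],1)); look(tag)
I={k:cv2.cvtColor(cv2.imread(f'pics/side_{k}.png'),cv2.COLOR_BGR2GRAY).astype(np.float32) for k in('k3',tag)}
roi=(slice(178,212),slice(236,285)); w=cv2.createHanningWindow((49,34),cv2.CV_32F)
print('case shift px',cv2.phaseCorrelate(I['k3'][roi],I[tag][roi],w))
b,m=blobs(cv2.imread(f'pics/side_{tag}.png'),(0,100,60),(8,255,255),(245,150,300,195),3)
for c in b[:2]: print(tag,cv2.boundingRect(c),ms(c,'side',.108))
E
python3 chk.py k5
```

```text
[ 0.6421 -0.0599  0.1123] [-0.  -0.   0.4]
case shift px ((0.09633982864720281, 0.13518050627536837), 0.8383545011944241)
k5 (255, 173, 6, 4) [ 0.63643812 -0.03174319  0.108     ]
```

step_arm(targets=[0,0.015,0,0,0,0,0,0,0.02,-0.02,0,0,0,0,0,0.03,-0.045,0,0,0,0,0,0.045,-0.02,0,0,0,0,0,0.045,0,0,0,0,0,0,0.045,0,0,0,0,0,0,0.045,0,0,0,0,0,0,0,0,0,0,0,0])

```text
clock: 24.9
ee_pos: [0.6616, -0.3185, 0.1996]
orientation: [0.999, 0.041, 0.0, 0.004]
wrist_force: [-0.3, 0.9, 0.5]
gripper_width: 0.0005
```

```bash
python3 -c "
from h import *
r=look('k6'); im=r['top']; case(im); print(env.state()['ee_pos'])
C=np.array([.6433,-.0865]);y=np.radians(4.8);D=np.array([-np.sin(y),np.cos(y)])
for n,roi in(('top',(280,150,350,200)),('side',(245,145,300,195))):
    for t in('m1','k6'):
        q=cv2.imread(f'pics/{n}_{t}.png');b,m=blobs(q,(0,110,60),(8,255,255),roi,3)
        for c in b[:2]:
            P=ms(c,n,.122 if n=='top' else .108)[:2]; print(n,t,'knob',cv2.contourArea(c),cv2.boundingRect(c),P,'joint',.045-(P-C)@D)
b,m=blobs(im,(0,0,20),(180,90,110),(285,158,345,186),20)
for c in b[:3]: 
    q=rect(c,'top',.094); print('plate',cv2.boundingRect(c),q,'joint',.045-(q[0]-C)@D)
I={k:cv2.cvtColor(cv2.imread(f'pics/side_{k}.png'),cv2.COLOR_BGR2GRAY).astype(np.float32) for k in('m1','k6')}
roi=(slice(178,212),slice(236,285)); w=cv2.createHanningWindow((49,34),cv2.CV_32F)
print('case shift px',cv2.phaseCorrelate(I['m1'][roi],I['k6'][roi],w))
cv2.imwrite('pics/k6b.png',np.hstack([cv2.resize(im[140:215,270:370],(400,300),interpolation=cv2.INTER_CUBIC),cv2.resize(r['side'][140:215,225:325],(400,300),interpolation=cv2.INTER_CUBIC)]))"
```

```text
case 1610.0 (291, 153, 51, 37) (array([ 0.6431908 , -0.08645415]), np.float32(94.64271), 169.0076904296875, 117.82125091552734)
dark 255.0 (295, 163, 18, 18) (array([ 0.64067456, -0.04316796]), np.float32(5.38881), 59.84251022338867, 56.10771560668945)
far edge n 49 yaw 4.843519485601154 x at y=-.097 0.7032751347512274 y range -0.163679868283724 0.00020594865196991996 rms 0.0009925193839289805
[ 0.66322315 -0.31015893  0.20008175]
top m1 knob 17.5 (319, 167, 5, 6) [ 0.64362677 -0.09857312] joint 0.057058124132635744
top k6 knob 16.5 (302, 168, 5, 6) [ 0.63918345 -0.04254079] joint 0.0008504988058865223
side m1 knob 25.0 (261, 158, 5, 8) [ 0.64563135 -0.09790695] joint 0.05656202686346673
side k6 knob 20.0 (256, 169, 4, 8) [ 0.64028175 -0.04118788] joint -0.0004057648048135312
plate (295, 163, 18, 18) (array([ 0.64012006, -0.04282048]), np.float32(5.3888083), 59.653053283691406, 55.93011474609375) joint 0.0012075797269281915
case shift px ((-0.12833262507221121, -0.15304864888858205), 0.7540804629855685)
```

By vision the shutter is within about 1 mm of closed and the case is unmoved. One more gentle press with a force check will confirm the stop.

step_arm(targets=[0,-0.04,0,0,0,0,0,0,-0.045,0,0,0,0,0,0,-0.045,0,0,0,0,0,0,-0.03,0,0,0,0,0,0,0,0,0,0,0,0])

```text
clock: 25.5
ee_pos: [0.6475, -0.1391, 0.1987]
orientation: [0.999, 0.048, 0.001, -0.001]
wrist_force: [0.1, 0.4, -0.3]
gripper_width: 0.0006
```

```bash
python3 -c "
from h import *
delta([.6455,-.09,.112],down(4.8))"
```

```text
turn(tool,deg) [-0.13 -0.09  0.68] shift(mm) in cur frame [  2.6 -48.9  86.8] in target frame [  2.1 -49.1  86.7] pos [ 0.6475 -0.1391  0.1987] clk 25.5
```

step_arm(targets=[0,0,0.03,0,0,0.6,0,0,0,0.035,0,0,0,0,0,0,0.015,0,0,0,0,0,-0.015,0,0,0,0,0,0,-0.02,0,0,0,0,0,0,-0.01,0,0,0,0,0,0,0,0,0,0,0,0])

```text
clock: 26.2
ee_pos: [0.6452, -0.0841, 0.1221]
orientation: [0.999, 0.048, 0.004, -0.001]
wrist_force: [-0.3, -0.7, -0.8]
gripper_width: 0.0005
```

```bash
python3 -c "
from h import *
delta([.642,-.0585,.112],down(4.8))"
```

```text
turn(tool,deg) [-0.11 -0.48  0.69] shift(mm) in cur frame [ -0.8 -25.8  10.2] in target frame [ -1.  -25.8  10.1] pos [ 0.6452 -0.0841  0.1221] clk 26.2
```

step_arm(targets=[0,0,0.006,0,-0.4,0.6,0,0,-0.008,0.004,0,0,0,0,0,-0.008,0,0,0,0,0,0,-0.004,0,0,0,0,0,0,-0.002,0,0,0,0,0,0,0,0,0,0,0,0])

```text
clock: 26.8
ee_pos: [0.6447, -0.0623, 0.1134]
orientation: [0.999, 0.041, 0.002, -0.0]
wrist_force: [-0.9, -0.8, -0.1]
gripper_width: 0.0008
```

```bash
python3 chk.py k7; python3 -c "
from h import *
delta([.642,-.0585,.112],down(4.8))"
```

```text
[ 0.6447 -0.0623  0.1134] [-0.9 -0.8 -0.1]
case shift px ((-0.06885828586086973, 0.12772177937997142), 1.0680451366636488)
k7 (255, 171, 6, 6) [ 0.6375728  -0.03429056  0.108     ]
turn(tool,deg) [ 0.02 -0.22 -0.11] shift(mm) in cur frame [-2.4 -4.6  1.5] in target frame [-2.4 -4.6  1.5] pos [ 0.6447 -0.0629  0.1135] clk 26.9
```

step_arm(targets=[0,-0.003,0,0,0,0,0,0,0,0,0,0,0,0])

```text
clock: 27.1
ee_pos: [0.6445, -0.0604, 0.1135]
orientation: [0.999, 0.04, 0.002, 0.0]
wrist_force: [0.5, 0.4, -0.3]
gripper_width: 0.0002
```

step_arm(targets=[0,-0.002,0,0,0,0,0])

```text
clock: 27.2
ee_pos: [0.6444, -0.0591, 0.1135]
orientation: [0.999, 0.04, 0.002, 0.001]
wrist_force: [-0.5, -1.1, 0.6]
gripper_width: 0.0004
```

step_arm(targets=[0,-0.001,0,0,0,0,0])

```text
clock: 27.3
ee_pos: [0.6443, -0.0582, 0.1135]
orientation: [0.999, 0.04, 0.002, 0.001]
wrist_force: [0.5, -0.1, -0.6]
gripper_width: 0.0003
```

```bash
python3 chk.py k8; python3 -c "
from h import *
for i in range(4): env.grab_frame('side'); print(np.round(env.state()['wrist_force'],1),np.round(env.state()['ee_pos'],4))"
```

```text
[ 0.6443 -0.0582  0.1135] [ 0.5 -0.1 -0.6]
case shift px ((-0.011056343313409656, 0.1298001120322354), 1.1229315416018169)
k8 (255, 173, 5, 5) [ 0.63646171 -0.030229    0.108     ]
[-0.3 -0.2 -0.3] [ 0.6443 -0.0581  0.1135]
[-0.3 -0.6  0. ] [ 0.6443 -0.0581  0.1135]
[ 0.   0.9 -0.2] [ 0.6443 -0.0581  0.1135]
[-0.6 -0.9 -0.3] [ 0.6442 -0.0581  0.1135]
```

step_arm(targets=[0,-0.002,0,0,0,0,0,0,0,0,0,0,0,0])

```text
clock: 27.8
ee_pos: [0.6442, -0.0579, 0.1135]
orientation: [0.999, 0.039, 0.002, 0.002]
wrist_force: [0.3, -0.5, -0.2]
gripper_width: 0.0002
```

step_arm(targets=[0,-0.001,0,0,0,0,0,0,0,0,0,0,0,0])

```text
clock: 28.0
ee_pos: [0.6442, -0.0579, 0.1135]
orientation: [0.999, 0.039, 0.002, 0.002]
wrist_force: [0.9, -1.6, -0.3]
gripper_width: 0.0009
```

```bash
python3 chk.py k9; python3 -c "
from h import *
F=[]
for i in range(5): env.grab_frame('side'); F.append(env.state()['wrist_force'])
print(np.mean(F,0).round(2),env.state()['ee_pos'])"
```

```text
[ 0.6442 -0.0579  0.1135] [ 0.9 -1.6 -0.3]
case shift px ((-0.017661576901573994, 0.26433421920433275), 1.0487379762861464)
k9 (255, 173, 5, 5) [ 0.63646171 -0.030229    0.108     ]
[ 0.16 -1.86 -0.32] [ 0.64422129 -0.05783086  0.11354768]
```

The TCP has stalled with -1.9 N on y, so the shutter is at its stop. Backing off for final checks.

step_arm(targets=[0,0.012,0,0,0,0,0,0,0.02,-0.02,0,0,0,0,0,0.03,-0.045,0,0,0,0,0,0.045,-0.02,0,0,0,0,0,0.045,0,0,0,0,0,0,0.045,0,0,0,0,0,0,0.045,0,0,0,0,0,0,0,0,0,0,0,0])

```text
clock: 29.15
ee_pos: [0.6645, -0.3045, 0.2009]
orientation: [0.999, 0.043, 0.003, -0.0]
wrist_force: [-0.7, -1.4, -0.4]
gripper_width: 0.0006
```

```bash
python3 -c "
from h import *
r=look('f'); im=r['top']; case(im); print(env.state()['ee_pos'])
a=cv2.imread('pics/top0.png'); d=cv2.absdiff(a,im).max(2)
for n,(x0,y0,x1,y1) in dict(driver=(268,125,332,145),can=(218,118,248,150),horn=(174,138,202,168),tape=(380,145,412,178),spanner=(378,190,400,248),jar=(125,236,152,262)).items(): print(n,(d[y0:y1,x0:x1]>60).sum())
cv2.imwrite('pics/fb.png',np.vstack([cv2.resize(im[110:260,120:420],(700,350),interpolation=cv2.INTER_CUBIC),cv2.resize(r['side'][140:240,190:390],(700,250),interpolation=cv2.INTER_CUBIC)][:2])[:600])"
```

```text
case 1610.5 (291, 153, 52, 37) (array([ 0.6431908 , -0.08645415]), np.float32(94.64271), 169.0076904296875, 117.82125091552734)
dark 253.5 (295, 163, 17, 18) (array([ 0.64076202, -0.04164655]), np.float32(1.153701), 58.5584716796875, 54.71930694580078)
far edge n 49 yaw 4.843519485601154 x at y=-.097 0.7032751347512274 y range -0.163679868283724 0.00020594865196991996 rms 0.0009925193839289805
[ 0.66608239 -0.29611431  0.20136546]
driver 0
can 0
horn 0
tape 652
spanner 170
jar 0
```

View pics/fb.png

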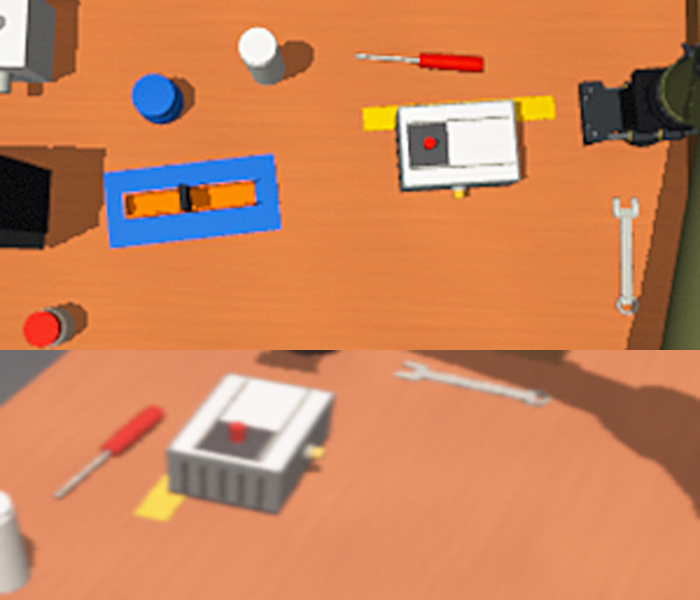

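Everything is in place: shutter over the mouth, far edge along the line, empty chute along the mat, and the arm clear. The differences over the tape roll and spanner come from the arm and its shadow overhead.

step_arm(targets=[0,0,-0.01,0,0,0,0,0,0,0,0,0,0,0])

```text
clock: 29.45
ee_pos: [0.6667, -0.2925, 0.2121]
orientation: [0.999, 0.049, 0.003, -0.005]
wrist_force: [0.5, -0.2, 0.2]
gripper_width: 0.0003
```

```bash
python3 -c "
from cell import env
print(env.state()['ee_pos'],env.sign_off())"
```

```text
the job is handed in; nothing more can be done
[ 0.66669516 -0.29247714  0.21214533] None
```

The job is done and handed in at about 29.5 s of the 72 s allowed; `sign_off` gave no verdict.

**Case:** I pushed it along the bench with the open gripper, its fingers either side of the socket, alternating so that one finger bore near the right or the left rear corner. This was not a strict single-corner nudge: the second finger also bore on the rear face, clear of the socket. The far edge measured x 0.703 m with yaw 4.8°, against 0.704 m and 4.9° for the line.

**Nuts and chute:** I tipped the chute to about 60° over the mouth. Afterwards the chute showed empty in both views and nuts were visible in the opening. I did not count all five in the case, only that none remained in the chute or showed on the bench. The chute lies flat on its mat, about 1 mm off centre, with yaw 7.4° against the mat's 7.8°.

**Shutter:** I pushed the red knob until it stopped, where the wrist read about 1.9 N. The plate is centred over the mouth to within measurement, and the case did not move. An earlier look had suggested it was closed while it was still 1–2 mm short, so I pressed again.

**Other things:** The driver, can, horn and jar are unchanged in the images. The same comparison did flag the spanner and tape roll, where the arm and its shadow overlapped them. The spanner looked in place in the last picture, but the tape roll was hidden and could not be rechecked there.

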